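# Hold a plug-in card home in its slot for the bracket screw

## Robot

A 6-joint arm with a two-finger parallel gripper is mounted at the origin on the work surface. World frame = base frame: x ahead of the robot, y to its left, z up, the work surface at z = 0. Lengths are in m, angles in rad, forces in N, time in s.
With the tool pointing down it reaches from about 0.25 to 0.775 m from the base axis. Payload 4 kg.
Tool frame: the origin (TCP) lies midway between the tips of the shut fingers; the grasp point (between the pads) lies 19 mm behind it; z points along the fingers, y is the line along which they close (so a half turn about z gives the same grasp; the last joint's range is limited). The gripper opens to 85 mm and grips with 20 to 120 N. Pads are 22 mm wide; open, the fingers measure 114 mm over their backs; the gripper's body (76 mm by 85 mm) begins 54 mm behind the grasp point. The pads swing forward as they close: fully open they stand 13 mm farther back than shut.
Start: joints at [-1.381, 0.087, 1.371, -0, 1.684, -0.103], TCP at [0.159, -0.527, 0.231] pointing down, gripper open.
Joint ranges: [-3.1, 3.1], [-0.76, 2.03], [0.27, 2.55], [-1.08, 4.22], [0.17, 2.65], [-2.57, 2.57]. Speed limits (rad/s): [2.79, 2.79, 3.14, 3.14, 3.14, 3.14].

## Interface

Orientations are given as a rotation vector (axis times angle).
In Python, from plant import bot, eyes gives the robot as it stands.
- The arm moves only by the shell command python3 -m jog 'ROWS' [FORCE]. ROWS is JSON, one flat list of numbers, 7 for each row, row after row: the shift along the tool's x, y, z in cm, then the turn, a rotation vector about the tool's x, y, z in degrees, then the closure in counts, from 0 (fully open) to 255 (shut). A call has 1 to 20 rows; each row is the pose to reach, as a shift and turn from the pose commanded when the call began, along the tool's axes at that moment; what a row does not reach only later rows make up. A row lasts 1/10 s, in which the tool goes at most 50 mm and 8.59 degrees, less where a joint would pass 70% of its speed; a pose out of reach is approached as far as the arm can. A call with a gripper value outside its range is refused whole. The fingers move at their own pace and stop on an object; FORCE is the grip in N (left out, the last holds). Time passes only in rows, so rows that repeat a pose let the fingers close. It gives the time, the measured TCP pose, the force, the opening and the grip force at its end, in the units of the state.
- bot.sense(): the state, without advancing time (a new reading comes with each control period).
- eyes.capture(name): name is "scene" or "top" or "wrist"; returns a dict with "image" (400x640x3 uint8, red, green, blue), "mtx" (3x3 intrinsics, pixels), "xyz" and "orientation" of the camera in the world. Camera axes: x right, y down, z forward; pixel columns grow to the right and rows downward; lengths in m; the calibration is good to about 2 mm. A picture is of the moment at which its call begins. There is no depth.
- bot.close_job(): hands the job in; it is judged then, once.
The state is a dict: "t": time; "joint_positions": joint angles; "dq": joint speeds; "joint_efforts": joint torques, N m; "position": TCP position; "ee_rot": TCP orientation; "contact_force": force on the tool from outside, world axes, zero at the start; "ft_torque": the same for the moment, N m; "opening": finger opening in m; "gripper_force": force on a finger pad.
Only numpy, scipy, OpenCV 4.12 (cv2) and the standard library are available. Lean on these libraries where they do the work, as an engineer would, in place of code of your own. Each camera call takes 0.05 s, during which the arm holds its last target. There are 200 camera calls.

## Task

Slide the red graphics card straight up out of the black card rack by its top edge and stand its gold edge connector in the long white slot of the mainboard on the open test bench, steel bracket towards the bench's upright rear rail. Then, with one steady diagonal push of about 10 N each way, press the card fully down in the slot and flat back against the rail at once, so that a colleague could drive the bracket screw, and finish while still holding it there: do not let go or ease off. Leave the silver-finned spare card, the screwdriver, the drive and the dish where they are.

Things in the scene. Friction and masses are not known exactly. Their poses are not given: they have to be found in the camera images.
- card: red graphics card to fit, 0.24 kg, upright in the rack. Origin: middle of its gold connector's lower edge; z up, x along the card to the bracket end, y out of the fan side (red shroud; black back plate on -y). Connector 70 (x) x 2 (y) mm, 11 tall. Card body above it: z 11 to 69 mm, x -75 to +85, y -3 to +13: 16 mm thick, flat parallel faces, level top edge; centre of mass near x = 8
- card_top (a point): middle of the card's top edge, where to grip: x = 0, y = +5, z = 69 mm in the card's frame, same axes
- card_bracket (a point): middle of the outer face of the card's steel bracket: x = +92, y = +5, z = 42 mm in the card's frame, same axes. The bracket is 19 mm wide (y) and reaches from card z = 2 to 82 mm; a screw tab at its top sticks out to card x = 103 mm (z = 80 to 82)
- spare_card: second card in the rack, to be left alone: size and frame as the red one, but a bare silver-finned heat sink on a blue board. The two stand in the outermost slots, 96 mm apart, same way round; which is in which slot varies
- rack: black slotted card rack, fixed. Origin: centre of its underside; z up, x along the slots. Two combs 18 mm thick at x = +60 and -63 mm, 125 wide (y), 65 tall; 5 slots 19 wide, 24 mm pitch along y, floors 25 mm above the table, 40 deep. Cards stand on the floors, connectors hanging between the combs, tops 83 mm above the table, card axes parallel to the rack's
- bench: open test bench, fixed: 210 x 210 mm aluminium tray with a 170 x 170 mm mainboard, its top 30 mm above the table. Origin: tray centre at table height; z up, x to the rear-rail side. The slot runs along x at y = +72 mm. Heights above the table: CPU cooler (x 6, y -20 mm) 73 mm, memory (x -64 and -75, y -78 to +50) 64, rear sockets 60
- slot: gold floor of the white slot's groove, fixed, 33 mm above the table. Origin: where the card's origin stands when home (down here, bracket on the rail), axes then parallel to the card's: x along the slot to the rail, z up. Groove 4 mm wide, 8 deep, lead-in about 8 wide on top; long from x = -48 to +38 mm, so the connector can enter up to 12 mm short and slide home; smooth (friction 0.2), no latch
- rear_rail: upright rear rail of the bench, fixed smooth sheet steel (friction 0.2): two uprights 17 mm wide, 12 mm window between, ledge on top 111 mm above the table. Origin on the face the bracket meets, 20 mm above the table, in line with the slot; x points away from the card, z up. Card home: bracket flat on this face over its height, screw tab 2 mm above the ledge, not touching it
- screwdriver: screwdriver, 190 mm long, lying loose on the mat; leave alone. Origin at its underside
- drive: loose silver 2.5-inch drive, 100 x 70 x 9.5 mm, lying flat; leave alone. Origin: centre of its underside
- dish: loose round steel parts dish, 90 mm across, 25 mm tall; leave alone. Origin: centre of its underside
Things that resemble listed ones, but are neither listed nor needed, are in the scene too. What is shaped like the card but orange is not meant.

How it is judged:
By the outcome, as a careful person would: the job done as asked, in the order asked, and still so for the second after the job is handed in, while the arm keeps its last pose, push and grip.
It also fails if it takes over 42 s, if anything falls off the work surface, if the arm or the gripper's body presses on something with over 40 N, if the wrist force passes 120 N, or if a joint passes its speed limit or range.

## Working session

There is one attempt and no reset: what is moved stays moved. The work goes in short steps, Python scripts to look and compute and a shell command to move; the robot and the scene stay as the last step left them, time stands still between calls to the robot, and variables do not carry over. Pictures are saved under pics/ and viewed, at most 10 in all, crops included, and the job is handed in when it is done.

```bash
ls; mkdir -p pics
python3 - <<'E'
from plant import bot,eyes
import cv2
s=bot.sense();print(s)
for n in("scene","top"):
    c=eyes.capture(n);print(n,c["mtx"],c["xyz"],c["orientation"])
    cv2.imwrite(f"pics/{n}0.png",c["image"][:,:,::-1])
E
```

```text
pics
{'t': 0.0, 'joint_positions': array([-1.38112372e+00,  8.79782096e-02,  1.37230531e+00,  8.24761042e-06,
        1.68357454e+00, -1.03103654e-01]), 'dq': array([-0.00114035,  0.00043169,  0.00066491,  0.0007372 ,  0.00055045,
       -0.00013949]), 'joint_efforts': array([ 1.02847906e-03, -3.51862586e+01, -3.13275576e+01, -2.91217084e-04,
        1.07049441e-02,  5.82667088e-07]), 'position': array([ 0.1586369 , -0.52609859,  0.23010053]), 'ee_rot': array([-3.10575173e+00, -4.57922326e-01,  1.41014638e-04]), 'contact_force': array([-0.50068273, -0.31009018, -0.82290318]), 'ft_torque': array([-0.06706799,  0.01193824,  0.00573321]), 'gripper_force': 0.0, 'opening': 0.08563441937991324}
scene [[471.13028578   0.         322.5580054 ]
 [  0.         471.13028578 198.3232943 ]
 [  0.           0.           1.        ]] [ 1.08302199 -0.18309542  0.97418695] [-2.06940586 -1.66987858  0.48361182]
top [[482.62026881   0.         319.82595766]
 [  0.         482.62026881 199.51591722]
 [  0.           0.           1.        ]] [ 0.32687699 -0.07443267  1.26675929] [-2.10354352  2.16223644 -0.16138399]
```

View pics/scene0.png

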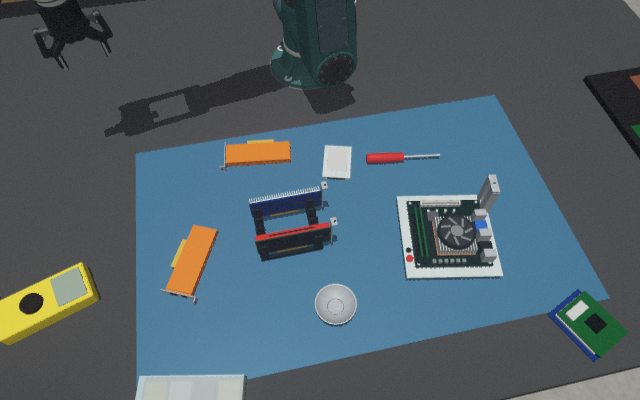

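View pics/top0.png

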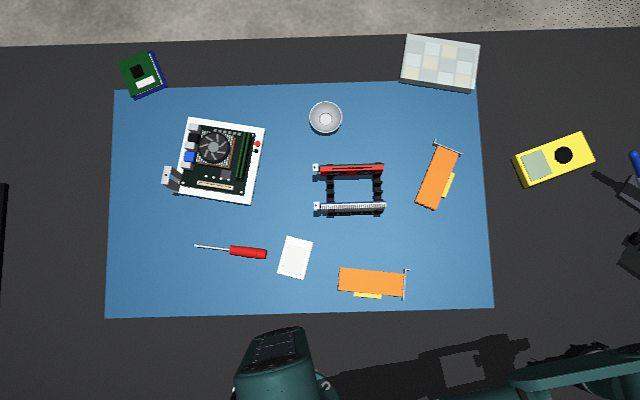

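The scene holds one red card in the rack at top (349,169), scene (292,240). Possible mix-ups in the top view are the silver spare (349,208), the orange cards (438,177) and (371,282), and the red screwdriver handle (248,252). I choose the red one in the rack. The bench's slot is near (215,185) and the rail near (170,180).

```bash
cat > h.py <<'E'
import numpy as np,cv2
from scipy.spatial.transform import Rotation as R
from plant import bot,eyes
def ray(c,px):
    px=np.atleast_2d(px).astype(float)
    d=np.c_[px,np.ones(len(px))]@np.linalg.inv(c["mtx"]).T
    return d@R.from_rotvec(c["orientation"]).as_matrix().T
def plane(c,px,z):
    d=ray(c,px);o=np.array(c["xyz"]);return o+d*((z-o[2])/d[:,2])[:,None]
def tri(c1,p1,c2,p2):
    A=np.zeros((3,3));b=np.zeros(3)
    for c,p in((c1,p1),(c2,p2)):
        d=ray(c,p)[0];d/=np.linalg.norm(d);M=np.eye(3)-np.outer(d,d);A+=M;b+=M@np.array(c["xyz"])
    return np.linalg.solve(A,b)
def proj(c,P):
    q=(np.atleast_2d(P)-c["xyz"])@R.from_rotvec(c["orientation"]).as_matrix()
    q=q@np.array(c["mtx"]).T;return q[:,:2]/q[:,2:]
def totool(dw):  # world shift -> tool cm
    return R.from_rotvec(bot.sense()["ee_rot"]).inv().apply(dw)*100
E
python3 - <<'E'
from h import *
c=eyes.capture("top");im=c["image"]
h=cv2.cvtColor(im,cv2.COLOR_RGB2HSV)
def rect(m,z,nm):
    cs,_=cv2.findContours(m,0,1)
    for k in cs:
        if cv2.contourArea(k)>60:
            r=cv2.minAreaRect(k);b=cv2.boxPoints(r);print(nm,np.round(r[0]),np.round(plane(c,b,z)[:,:2],3).tolist(),np.round(plane(c,r[0],z),3))
m=((h[...,0]<6)|(h[...,0]>174))&(h[...,1]>150)&(h[...,2]>90)
rect(m.astype(np.uint8),.083,"red")
a=cv2.resize(im[105:215,150:280],None,fx=3,fy=3,interpolation=2)
b=cv2.resize(im[150:225,295:405],None,fx=3.5,fy=3.5,interpolation=2)
o=np.zeros((600,800,3),np.uint8);o[:330,:390]=a;o[:262,400:785]=b
cv2.imwrite("pics/crop1.png",o[:340,:,::-1])
E
```

```text
red [248. 251.] [[0.391, 0.16], [0.414, 0.157], [0.4, 0.069], [0.377, 0.072]] [[0.395 0.114 0.083]]
red [351. 168.] [[0.603, -0.068], [0.604, -0.226], [0.591, -0.226], [0.591, -0.068]] [[ 0.597 -0.147  0.083]]
```

View pics/crop1.png

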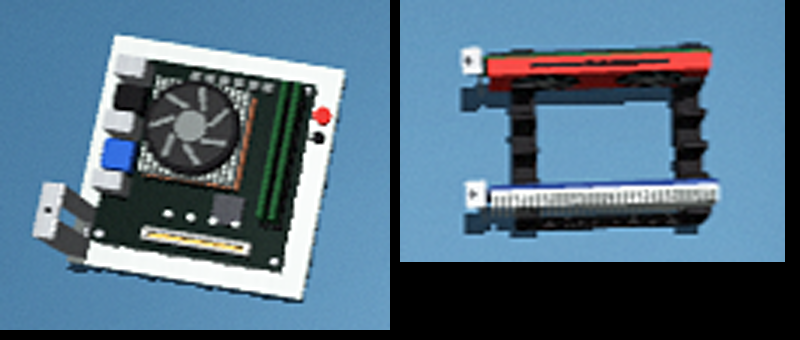

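The crop confirms it: red shroud and tab at (470,62), rack level, body 158 mm long (160 expected). The white slot runs from (143,235) to (250,247) in the crop, with the rail at lower left.

Run:
```python
from h import *
s=bot.sense();print(np.round(totool(np.array([.597,-.152,.25])-s["position"]),2), R.from_rotvec(s["ee_rot"]).as_matrix().round(3))
c=eyes.capture("top")
print(plane(c,[[197.3,183],[233.3,187.5]],.041))
```

```text
[ 52.77 -23.18  -1.91] [[ 0.957  0.289 -0.   ]
 [ 0.289 -0.957  0.002]
 [ 0.    -0.002 -1.   ]]
[[0.57836653 0.25176834 0.041     ]
 [0.56378342 0.15812947 0.041     ]]
```

```bash
python3 -m jog '[52.8,-23.2,-1.9,0,0,-73.2,0, 52.8,-23.2,-1.9,0,0,-73.2,0, 52.8,-23.2,-1.9,0,0,-73.2,0, 52.8,-23.2,-1.9,0,0,-73.2,0, 52.8,-23.2,-1.9,0,0,-73.2,0, 52.8,-23.2,-1.9,0,0,-73.2,0, 52.8,-23.2,-1.9,0,0,-73.2,0, 52.8,-23.2,-1.9,0,0,-73.2,0, 52.8,-23.2,-1.9,0,0,-73.2,0, 52.8,-23.2,-1.9,0,0,-73.2,0, 52.8,-23.2,-1.9,0,0,-73.2,0, 52.8,-23.2,-1.9,0,0,-73.2,0, 52.8,-23.2,-1.9,0,0,-73.2,0, 52.8,-23.2,-1.9,0,0,-73.2,0, 52.8,-23.2,-1.9,0,0,-73.2,0, 52.8,-23.2,-1.9,0,0,-73.2,0]'
python3 - <<'E'
from h import *
c=eyes.capture("wrist");im=c["image"];print(c["xyz"],c["orientation"],R.from_rotvec(bot.sense()["ee_rot"]).as_matrix().round(3))
cv2.imwrite("pics/w1.png",im[:,:,::-1])
h=cv2.cvtColor(im,cv2.COLOR_RGB2HSV)
m=((h[...,0]<6)|(h[...,0]>174))&(h[...,1]>150)&(h[...,2]>70)
cs,_=cv2.findContours(m.astype(np.uint8),0,1)
for k in cs:
    if cv2.contourArea(k)>300:
        r=cv2.minAreaRect(k);b=cv2.boxPoints(r);print(r,np.round(plane(c,b,.083)[:,:2],4).tolist(),np.round(plane(c,r[0],.083),4))
E
```

```text
t: 1.8
position: [0.5965, -0.1532, 0.2505]
ee_rot: [2.224, 2.219, -0.0]
contact_force: [-0.7, 0.0, -0.8]
opening: 0.0856
gripper_force: 0.0
[ 0.59750188 -0.07257347  0.39340739] [ 2.82260978e+00 -2.33164854e-03 -5.10418978e-04] [[ 0.002  1.     0.   ]
 [ 1.    -0.002 -0.   ]
 [-0.     0.    -1.   ]]
((320.5, 172.0), (148.0, 11.0), 90.0) [[0.5935, -0.0752], [0.6035, -0.0752], [0.6042, -0.223], [0.5926, -0.223]] [[ 0.5984 -0.1437  0.083 ]]
```

View pics/w1.png

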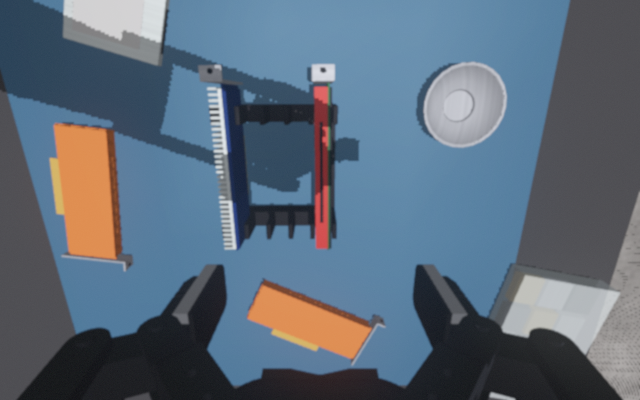

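The wrist view shows the red card standing from (321,85) to (321,247), with a green edge on its right and the tab at (322,72). I'll measure its two top-face edges and the yaw.

Run:
```python
from h import *
c=eyes.capture("wrist");im=c["image"];print(c["mtx"][0,0])
for r in(92,135,180,215,243):
    print(r,[tuple(int(v) for v in im[r,u]) for u in range(310,340)])
e=plane(c,[[314,86],[314,247],[330,86],[330,247],[322,81],[322,64]],.083);print(e.round(4))
# end rows of red
h=cv2.cvtColor(im,cv2.COLOR_RGB2HSV)
m=((h[...,0]<6)|(h[...,0]>174))&(h[...,1]>150)&(h[...,2]>70);m[:, :300]=0;m[:,345:]=0;m[255:]=0
ys,xs=np.where(m);print(ys.min(),ys.max(),xs.min(),xs.max());l=[(y,xs[ys==y].min()) for y in range(90,245,3)];print(np.polyfit(*np.array(l).T,1))
```

```text
326.0375470300988
92 [(57, 81, 102), (58, 81, 102), (71, 80, 101), (124, 85, 102), (181, 90, 99), (214, 98, 99), (223, 101, 101), (224, 102, 102), (224, 102, 102), (223, 102, 102), (223, 101, 101), (224, 103, 102), (224, 102, 101), (224, 102, 102), (224, 102, 102), (223, 103, 103), (216, 107, 102), (188, 116, 100), (136, 129, 102), (85, 121, 97), (72, 97, 90), (79, 97, 116), (94, 125, 152), (102, 140, 169), (106, 144, 173), (105, 144, 174), (105, 144, 173), (105, 143, 173), (104, 142, 173), (105, 143, 173)]
135 [(53, 76, 97), (52, 76, 97), (53, 75, 96), (63, 71, 87), (92, 62, 71), (116, 47, 52), (126, 45, 48), (126, 46, 48), (119, 43, 48), (97, 41, 46), (60, 40, 46), (49, 37, 44), (87, 40, 44), (134, 52, 56), (179, 72, 72), (211, 92, 90), (215, 104, 98), (189, 114, 98), (134, 121, 96), (80, 109, 88), (67, 84, 80), (64, 67, 73), (66, 67, 75), (66, 69, 79), (72, 85, 102), (87, 114, 140), (97, 133, 163), (101, 139, 171), (101, 140, 171), (101, 141, 172)]
180 [(87, 123, 154), (66, 95, 122), (50, 76, 98), (52, 72, 93), (71, 68, 87), (99, 59, 71), (120, 50, 55), (126, 45, 48), (123, 43, 49
[... 929 characters left out ...]
 78, 79), (210, 79, 80), (210, 78, 79), (210, 79, 81), (210, 80, 81), (208, 79, 80), (197, 84, 79), (157, 92, 75), (97, 97, 74), (57, 83, 72), (61, 80, 93), (77, 104, 130), (88, 126, 156), (94, 133, 165), (92, 132, 164), (96, 134, 166), (94, 134, 165), (94, 133, 164), (94, 133, 165), (94, 133, 165)]
[[ 0.5927 -0.0649  0.083 ]
 [ 0.5917 -0.2241  0.083 ]
 [ 0.6071 -0.0649  0.083 ]
 [ 0.6085 -0.2242  0.083 ]
 [ 0.5999 -0.0607  0.083 ]
 [ 0.5999 -0.0467  0.083 ]]
98 246 315 326Traceback (most recent call last):
  File "<stdin>", line 9, in <module>
    return umr_minimum(a, axis, None, out, keepdims, initial, where)
ValueError: zero-size array to reduction operation minimum which has no identity
```

Top-face edges put the card's centre line at x≈0.600, with a 16.3 mm width that matches. Ends at y −0.065 and −0.224 put card x=0 at y≈−0.150. Yaw is ≈90°. Now descend.

```bash
python3 -m jog '[0.3,0.35,5,0,0,0,0, 0.3,0.35,10,0,0,0,0, 0.3,0.35,14,0,0,0,0, 0.3,0.35,17,0,0,0,0, 0.3,0.35,19,0,0,0,0, 0.3,0.35,20.1,0,0,0,0, 0.3,0.35,20.1,0,0,0,0, 0.3,0.35,20.1,0,0,0,120, 0.3,0.35,20.1,0,0,0,150, 0.3,0.35,20.1,0,0,0,170, 0.3,0.35,20.1,0,0,0,180, 0.3,0.35,20.1,0,0,0,190]' 80
python3 - <<'E'
from h import *
c=eyes.capture("wrist");cv2.imwrite("pics/w2.png",c["image"][:,:,::-1])
E
```

```text
t: 3.1
position: [0.6011, -0.1492, 0.05]
ee_rot: [2.221, 2.22, 0.001]
contact_force: [0.3, -0.6, -0.3]
opening: 0.0217
gripper_force: 0.0
```

View pics/w2.png

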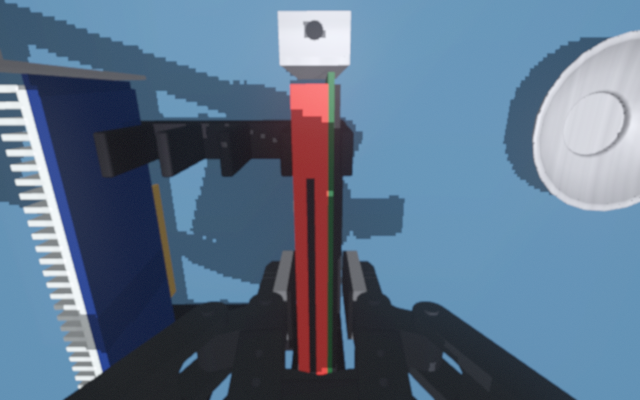

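The red card lies centred between the pads at (318,270), with no contact yet. I'll close the fingers fully, then lift a few millimetres.

```bash
python3 -m jog '[0,0,0,0,0,0,215, 0,0,0,0,0,0,240, 0,0,0,0,0,0,255, 0,0,0,0,0,0,255, 0,0,0,0,0,0,255]' 100; python3 -m jog '[0,0,-0.4,0,0,0,255, 0,0,-1,0,0,0,255, 0,0,-1,0,0,0,255]'
```

```text
t: 3.65
position: [0.6011, -0.1491, 0.0497]
ee_rot: [2.221, 2.221, 0.0]
contact_force: [-0.4, 0.4, 3.9]
opening: 0.0148
gripper_force: 97.6
t: 3.95
position: [0.6009, -0.1492, 0.0595]
ee_rot: [2.222, 2.221, 0.0]
contact_force: [-0.7, 0.7, -3.0]
opening: 0.0143
gripper_force: 97.4
```

Held. I lift it straight out, then stage beside the slot on the robot side with the slot yaw.

```bash
python3 -m jog '[0,0,-1.5,0,0,0,255, 0,0,-4,0,0,0,255, 0,0,-7,0,0,0,255, 0,0,-10,0,0,0,255, 0,0,-13,0,0,0,255, 0,0,-16,0,0,0,255, 2,-1,-17.5,0,0,1,255, 5,-2,-17.5,0,0,2,255, 9,-3,-17.5,0,0,3,255, 13,-4,-17.5,0,0,4,255, 17,-5,-17.5,0,0,5,255, 21,-6,-17.5,0,0,6,255, 25,-7.5,-17.5,0,0,7,255, 29,-9,-17.5,0,0,8,255, 33,-10,-17.5,0,0,9,255, 35.5,-10.6,-17.5,0,0,9,255, 36.8,-10.8,-17.5,0,0,9,255, 37.1,-10.8,-17.5,0,0,9,255, 37.1,-10.8,-17.5,0,0,9,255, 37.1,-10.8,-17.5,0,0,9,255]'
python3 - <<'E'
from h import *
c=eyes.capture("wrist");cv2.imwrite("pics/w3.png",c["image"][:,:,::-1])
E
```

```text
t: 5.95
position: [0.4935, 0.2207, 0.2343]
ee_rot: [2.391, 2.037, -0.001]
contact_force: [-0.1, -0.0, -3.3]
opening: 0.0145
gripper_force: 97.9
```

View pics/w3.png

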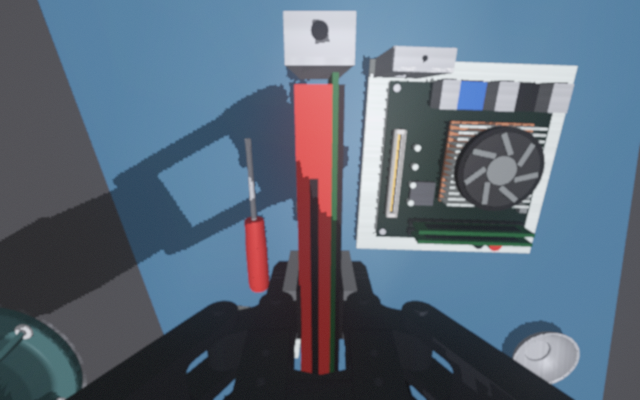

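The slot shows as a white block from about (400,130) to (392,216) with a gold line inside, and the rail ledge is at (415,60). The card is held upright, with its top spanning columns 295–343.

Run:
```python
from h import *
c=eyes.capture("wrist");im=c["image"];s=bot.sense()
T=R.from_rotvec(s["ee_rot"]).as_matrix();print(T.round(4),s["position"])
h=cv2.cvtColor(im,cv2.COLOR_RGB2HSV)
def roi(m,x0,x1,y0,y1):
    o=np.zeros(m.shape,np.uint8);o[y0:y1,x0:x1]=m[y0:y1,x0:x1];return o
g=roi((h[...,0]>12)&(h[...,0]<35)&(h[...,1]>70)&(h[...,2]>90),384,410,122,222)
w=roi((im.min(2)>110)|(g>0),385,408,120,222)
w=cv2.morphologyEx(w,cv2.MORPH_OPEN,np.ones((3,3)))
for nm,m,z in(("gold",g,.033),("white",w,.041)):
    k=max(cv2.findContours(m,0,1)[0],key=cv2.contourArea);r=cv2.minAreaRect(k);b=cv2.boxPoints(r)
    P=plane(c,b,z);print(nm,r,P[:,:2].round(4).tolist(),plane(c,r[0],z).round(4))
    d=sorted([(np.linalg.norm(P[i]-P[(i+1)%4]),i) for i in range(4)]);i=d[-1][1];v=P[(i+1)%4]-P[i];v*=np.sign(v[1]);print(' sizes',d[0][0],d[-1][0],'yaw',np.degrees(np.arctan2(v[1],v[0])))
# card edges in image rows 
zt=s["position"][2]+.033
def fmt(u0,u1,r):return ' '.join("%d:%d,%d,%d"%(u,*im[r,u]) for u in range(u0,u1))
for r in(90,160): print(r,fmt(289,300,r),'|',fmt(328,348,r))
print('col320',' '.join("%d:%d,%d,%d"%(v,*im[v,312]) for v in range(60,90,2)))
# bracket tab
wt=roi(im.min(2)>120,270,370,2,80);k=max(cv2.findContours(wt,0,1)[0],key=cv2.contourArea);r=cv2.minAreaRect(k);print('tab',r,plane(c,cv2.boxPoints(r),zt+.013).round(4).tolist())
# slot/rail in tool coordinates helper
```

```text
[[ 1.589e-01  9.873e-01 -1.000e-04]
 [ 9.873e-01 -1.589e-01 -6.000e-04]
 [-6.000e-04  0.000e+00 -1.000e+00]] [0.49344172 0.2206658  0.23425237]
gold ((395.05206298828125, 172.50547790527344), (2.093695640563965, 75.4253921508789), 6.009006023406982) [[0.5659, 0.1669], [0.5815, 0.2482], [0.5836, 0.2477], [0.5681, 0.1663]] [[0.5751 0.2088 0.033 ]]
 sizes 0.0021950447244886073 0.08286542049350082 yaw 79.22765362064013
white ((395.9361267089844, 173.0443572998047), (13.540334701538086, 89.47075653076172), 5.806726932525635) [[0.5579, 0.1628], [0.5762, 0.2571], [0.5895, 0.2536], [0.5724, 0.1588]] [[0.5744 0.2102 0.041 ]]
 sizes 0.013778141801795622 0.09628844124424317 yaw 79.79654969217512
90 289:104,135,164 290:86,106,132 291:73,86,108 292:85,84,105 293:130,87,103 294:188,94,102 295:220,101,103 296:229,104,104 297:229,104,105 298:229,104,103 299:229,104,105 | 328:232,111,111 329:232,110,111 330:230,112,110 331:219,117,110 332:185,129,110 333:131,138,110 334:100,142,112 335:100,144,113 336:99,142,111 337:98,138,109 338:95,122,103 339:92,97,94 340:88,82,88 341:89,81,89 342:89,82,90 343:92,
[... 175 characters left out ...]
0,76,83 297:182,71,71 298:186,70,70 299:199,79,77 | 328:226,100,97 329:226,101,98 330:218,102,96 331:192,114,96 332:140,127,96 333:96,131,96 334:92,133,98 335:92,132,97 336:92,126,97 337:90,107,90 338:85,82,81 339:85,74,78 340:86,74,80 341:85,73,80 342:85,78,85 343:82,81,94 344:81,86,103 345:80,88,105 346:81,89,109 347:88,102,124
col320 60:219,221,228 62:219,221,228 64:208,210,217 66:116,116,123 68:97,94,101 70:99,96,103 72:100,97,104 74:101,97,104 76:100,96,103 78:105,110,125 80:117,147,176 82:124,154,183 84:200,131,149 86:230,109,109 88:231,109,109
tab ((325.5, 44.0), (70.0, 87.0), 90.0) [[0.5008, 0.3228, 0.2803], [0.5232, 0.3192, 0.2803], [0.5213, 0.3022, 0.2803], [0.4974, 0.306, 0.2803]]
```

Run:
```python
from h import *
c=eyes.capture("wrist");im=c["image"].astype(int);s=bot.sense();T=R.from_rotvec(s["ee_rot"]).as_matrix();p=s["position"]
zt=p[2]+.033
P=[]
for r in list(range(90,120,4))+list(range(150,240,5))+list(range(330,365,5)):
    a=im[r,286:315];red=a[:,0]-a[:,1];t=red.max()/2;i=np.argmax(red>t);u=286+i-1+(t-red[i-1])/(red[i]-red[i-1])
    P.append((u,r))
W=(plane(c,P,zt)-p)@T   # tool frame
print((W*1000).round(1)[::3].tolist(),np.polyfit(W[:,0],W[:,1]*1000,1))
q=(plane(c,[[293.3,90],[343.6,90],[312,83.5],[335.7,90]],zt)-p)@T*1000;print('row90 edges, end',q.round(1).tolist())
for nm,P,z in(("gold",[.5751,.2088,.033],.033),("white",[.5744,.2102,.041],.041)):
    print(nm,((np.array(P)-p)@T*1000).round(1))
# rail ledge top quad z=.111
w=(im.min(2)>120).astype(np.uint8);w[:, :368]=0;w[:,462:]=0;w[:40]=0;w[84:]=0
cv2.imwrite("pics/w4.png",cv2.resize(c["image"][30:230,360:460,::-1],None,fx=3,fy=3,interpolation=2))
```

```text
[[82.1, -7.5, -33.0], [78.5, -7.5, -33.0], [74.7, -7.5, -33.0], [61.3, -7.5, -33.0], [56.1, -7.0, -33.0], [50.8, -7.2, -33.0], [45.3, -7.2, -33.0], [39.6, -7.2, -33.0], [33.8, -6.9, -33.0], [-12.8, -6.8, -33.0], [-20.4, -6.9, -33.0]] [-6.55818078 -6.88942033]
row90 edges, end [[82.1, -7.5, -33.0], [82.1, 8.5, -33.0], [84.1, -1.5, -33.0], [82.1, 6.0, -33.0]]
gold [  1.2  82.6 201.2]
white [  2.5  81.7 193.2]
```

View pics/w4.png

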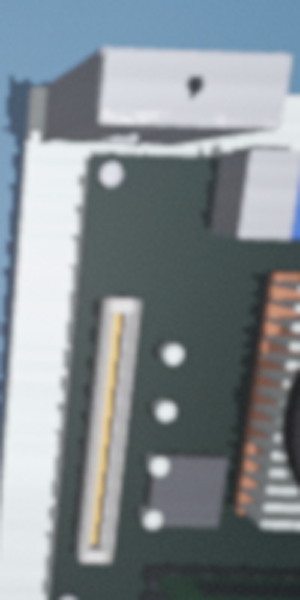

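Card in tool axes: width exactly 16 mm, connector origin at about (−0.9, 6.1) mm, card yaw 81.2°. Slot origin is at about (7.2, 82) mm, yaw 79.6°, with white and gold agreeing. I move over the slot 6 mm short of home and stop with the connector about 5 mm above the block.

```bash
python3 -m jog '[0.1,1.5,0,0,0,0.4,255, 0.2,4,0,0,0,1,255, 0.2,6.2,0.5,0,0,1.6,255, 0.2,7.4,2,0,0,1.6,255, 0.2,7.6,4.5,0,0,1.6,255, 0.2,7.6,7.5,0,0,1.6,255, 0.2,7.6,10.5,0,0,1.6,255, 0.2,7.6,13,0,0,1.6,255, 0.2,7.6,14.5,0,0,1.6,255, 0.2,7.6,15,0,0,1.6,255, 0.2,7.6,15,0,0,1.6,255, 0.2,7.6,15,0,0,1.6,255]'
python3 - <<'E'
from h import *
s=bot.sense();T=R.from_rotvec(s["ee_rot"]).as_matrix();p=s["position"];print(T.round(4).tolist())
a=eyes.capture("scene");b=eyes.capture("wrist")
# expected pixels: slot origin/ends (floor), connector bottom ends
d=np.array([.1805,.9836,0]);so=np.array([.5755,.2155,.041])
print('slot ends scene',proj(a,[so-.048*d,so+.038*d]).round(1))
co=p+T@np.array([-.0009,.0061,.0357]);print('card origin',co,'conn ends',proj(a,[co-.035*T[:,0],co+.035*T[:,0]]).round(1))
x,y=proj(a,[so])[0].astype(int)
o=cv2.resize(a["image"][y-70:y+30,x-65:x+65],None,fx=6,fy=6,interpolation=2);print('crop origin',x-65,y-70)
cv2.imwrite("pics/s5.png",o[:,:,::-1]);cv2.imwrite("pics/w5.png",b["image"][:,:,::-1])
E
```

```text
t: 7.3
position: [0.5694, 0.2122, 0.0859]
ee_rot: [2.417, 2.005, 0.004]
contact_force: [-0.0, -0.6, -2.5]
opening: 0.0146
gripper_force: 98.1
[[0.1844, 0.9828, 0.0028], [0.9828, -0.1844, 0.0007], [0.0012, 0.0026, -1.0]]
slot ends scene [[422.4 203.3]
 [459.1 202.3]]
card origin [0.57528514 0.21024446 0.05022592] conn ends [[426.5 201.4]
 [456.6 200.6]]
crop origin 377 132
```

View pics/s5.png

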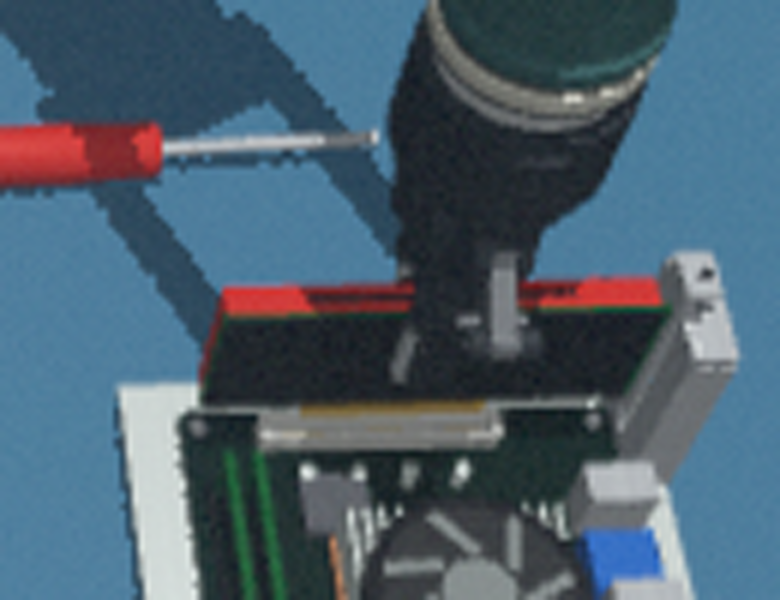

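The scene view shows the connector (302–487, row 410) right above the slot block (262–500, row 430), parallel to it and within the groove's ends. I descend gently.

```bash
python3 -m jog '[0,0,0.3,0,0,0,255, 0,0,0.6,0,0,0,255, 0,0,0.8,0,0,0,255, 0,0,0.9,0,0,0,255, 0,0,1.0,0,0,0,255, 0,0,1.1,0,0,0,255, 0,0,1.2,0,0,0,255, 0,0,1.2,0,0,0,255]'
```

```text
t: 8.2
position: [0.5682, 0.212, 0.0721]
ee_rot: [-2.417, -2.006, 0.001]
contact_force: [-1.1, -0.3, -3.0]
opening: 0.015
gripper_force: 98.1
```

In the groove with no upward force. I continue to the floor.

```bash
python3 -m jog '[0,0,0.1,0,0,0,255, 0,0,0.2,0,0,0,255, 0,0,0.3,0,0,0,255, 0,0,0.35,0,0,0,255, 0,0,0.35,0,0,0,255]'
```

```text
t: 8.7
position: [0.5684, 0.212, 0.0688]
ee_rot: [2.417, 2.006, -0.0]
contact_force: [-0.8, 0.5, -2.2]
opening: 0.0147
gripper_force: 98.3
```

```bash
python3 -m jog '[0.1,0,0.02,0,0,0,255, 0.2,0,0.04,0,0,0,255, 0.3,0,0.05,0,0,0,255, 0.3,0,0.05,0,0,0,255]'
```

```text
t: 9.1
position: [0.5692, 0.2152, 0.0687]
ee_rot: [2.417, 2.006, 0.001]
contact_force: [0.3, -0.2, -1.0]
opening: 0.015
gripper_force: 98.3
```

```bash
python3 -m jog '[0.1,0,0.04,0,0,0,255, 0.2,0,0.07,0,0,0,255, 0.3,0,0.1,0,0,0,255, 0.3,0,0.1,0,0,0,255]'
```

```text
t: 9.5
position: [0.5695, 0.2157, 0.0687]
ee_rot: [2.416, 2.003, -0.004]
contact_force: [-3.7, -7.3, 5.6]
opening: 0.0147
gripper_force: 99.5
```

Both contacts are made: rail 7.9 N, floor 5.6 N. I raise both together and relax the slight sideways load.

```bash
python3 -m jog '[0.03,-0.03,0.02,0,0,0,255, 0.06,-0.06,0.04,0,0,0,255, 0.06,-0.06,0.04,0,0,0,255, 0.06,-0.06,0.04,0,0,0,255]'
python3 - <<'E'
from h import *
s=bot.sense();T=R.from_rotvec(s["ee_rot"]).as_matrix();print(s["contact_force"],s["ft_torque"],'tool',(T.T@s["contact_force"]).round(2),(T.T@s["ft_torque"]).round(2),'yaw,',np.degrees(np.arctan2(T[1,0],T[0,0])),T[2].round(4))
a=eyes.capture("scene");b=eyes.capture("wrist")
A=cv2.resize(a["image"][130:220,385:515],None,fx=6,fy=6,interpolation=2)
cv2.imwrite("pics/s6.png",A[:,:,::-1]);cv2.imwrite("pics/w6.png",b["image"][:,:,::-1])
E
```

```text
t: 9.9
position: [0.5695, 0.2158, 0.0687]
ee_rot: [2.415, 2.002, -0.004]
contact_force: [-3.5, -9.6, 7.5]
opening: 0.0149
gripper_force: 99.5
[-3.51746996 -9.59069929  7.51611051] [-1.19042748  0.45102933  0.04690825] tool [-10.11  -1.66  -7.47] [ 0.22 -1.25 -0.05] yaw, 79.30571526892427 [-0.0047  0.0019 -1.    ]
```

View pics/s6.png

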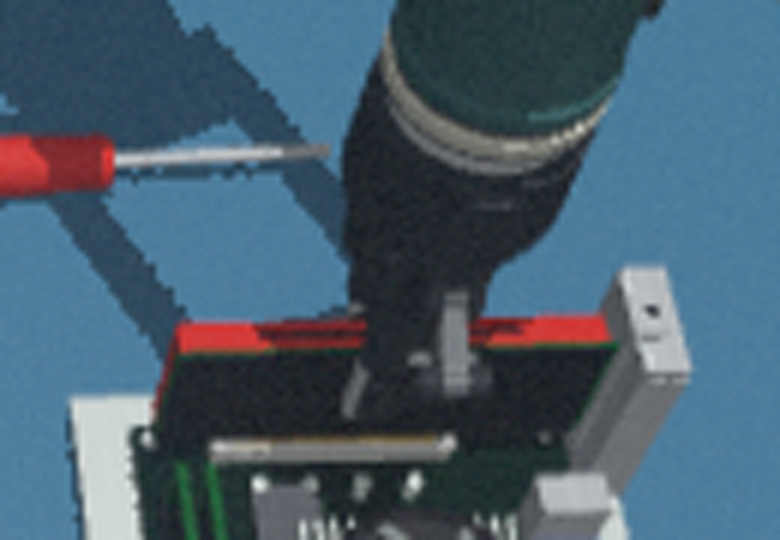

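View pics/w6.png

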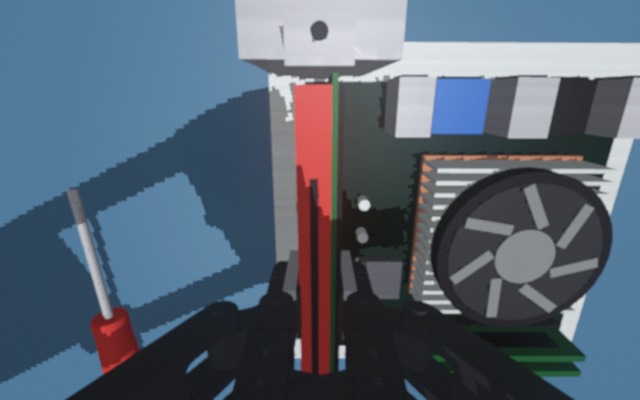

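The card sits in the slot (its connector is hidden by the white block) with the tab over the ledge hole at (650,310). Axial push is 10.1 N and down push 7.5 N, with a nose-down tilt of 0.27°. I trim the down push and the pitch.

```bash
python3 -m jog '[0,-0.02,0.02,0,0.15,0,255, 0,-0.03,0.04,0,0.3,0,255, 0,-0.03,0.04,0,0.3,0,255, 0,-0.03,0.04,0,0.3,0,255, 0,-0.03,0.04,0,0.3,0,255, 0,-0.03,0.04,0,0.3,0,255]'
python3 - <<'E'
from h import *
s=bot.sense();T=R.from_rotvec(s["ee_rot"]).as_matrix();print('tool',(T.T@s["contact_force"]).round(2),(T.T@s["ft_torque"]).round(2),'yaw,',np.degrees(np.arctan2(T[1,0],T[0,0])),T[2].round(4))
b=eyes.capture("wrist");im=b["image"].astype(int);p=s["position"];P=[]
for r in list(range(90,120,4))+list(range(150,240,5))+list(range(330,365,5)):
    a=im[r,286:315];red=a[:,0]-a[:,1];t=red.max()/2;i=np.argmax(red>t);P.append((286+i-1+(t-red[i-1])/(red[i]-red[i-1]),r))
W=plane(b,P,.102);f=np.polyfit(W[:,1],W[:,0],1);print('card yaw',90-np.degrees(np.arctan(f[0])))
E
```

```text
t: 10.6
position: [0.5695, 0.2159, 0.0686]
ee_rot: [2.417, 2.004, 0.003]
contact_force: [-2.5, -8.4, 8.7]
opening: 0.0148
gripper_force: 99.9
tool [-8.72 -0.86 -8.75] [ 0.18 -1.45 -0.02] yaw, 79.31595371090665 [ 6.0e-04  2.8e-03 -1.0e+00]
card yaw 79.6734517052849
```

```bash
python3 -m jog '[0.02,0,0.01,0,0,0,255, 0.04,0,0.03,0,0,0,255, 0.04,0,0.03,0,0,0,255, 0.04,0,0.03,0,0,0,255, 0.04,0,0.03,0,0,0,255, 0.04,0,0.03,0,0,0,255, 0.04,0,0.03,0,0,0,255, 0.04,0,0.03,0,0,0,255, 0.04,0,0.03,0,0,0,255, 0.04,0,0.03,0,0,0,255, 0.04,0,0.03,0,0,0,255, 0.04,0,0.03,0,0,0,255]'
python3 - <<'E'
from h import *
s=bot.sense();T=R.from_rotvec(s["ee_rot"]).as_matrix();print('tool',(T.T@s["contact_force"]).round(2),'yaw,',np.degrees(np.arctan2(T[1,0],T[0,0])),T[2].round(4))
E
```

```text
t: 11.85
position: [0.5695, 0.2158, 0.0687]
ee_rot: [2.417, 2.004, 0.003]
contact_force: [-3.6, -10.8, 9.6]
opening: 0.0147
gripper_force: 99.9
tool [-11.25  -1.56  -9.65] yaw, 79.31417426369853 [-2.0e-04  2.7e-03 -1.0e+00]
```

Steady at 11.2 N against the rail and 9.7 N down, with the card upright and aligned. I hand in while holding.

```bash
python3 -c "
from plant import bot
print(bot.close_job())"
```

```text
the job is handed in; nothing more can be done
None
```

The red card is down in the white slot with its bracket against the rear rail, still held at about 10 N down and 11 N towards the rail; handed in at about 12 s, no verdict was returned, and the other items were not touched.

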